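Set the air pressure for the nailer

TASK

Get the bench compressor ready for the brad nailer: with the outlet valve still shut, turn the regulator knob on the sloping console up in small turns until the pointer of the large gauge stands on the set mark clipped to its rim, coming up from below and not running past the mark. Then swing the outlet valve's lever a full quarter turn to open, with the pointer still on the mark. Leave the other things on the bench where they are.

Things in the scene. Friction and masses are not known exactly. Their poses are not given: they have to be found in the camera images.
- compressor: Portable air compressor on the bench, fixed: 450 wide without its outlet valve (y), 350 deep (x), 370 mm high. Origin on the bench under its middle; x to its back, y to its left, z up. Its sloping console faces the operator (-x). Behind the console: black motor hood, 300 mm high from 40 mm behind the origin, and a carrying handle, 370 mm high, 160 mm behind it.
- console: Sloping grey panel 220 (x) x 300 mm (y), 30 degrees from level. Origin: middle of its lower edge, 150 mm above the bench; x up the slope, to the back, y left, z out of the panel. On it: large gauge (106 mm across, upper left, 8 mm proud), small tank gauge (66 mm, upper right, not used), regulator knob (lower middle), rocker switch (lower left, 118 mm left of the knob, 10 mm proud, not used).
- regulator_knob (a point): On the knob's axis, 30 mm out from the panel: where to grip. Black fluted round knob, 54 mm across, 12 to 48 mm out from the panel; z is its axis, the panel's normal; x turns with it. Clockwise seen from outside raises the pointer, without play: the pointer turns the same way, half as far. It stays where left (0.08 N m). The mark lies 1.6 to 3.3 rad of knob turn ahead at the start.
- gauge (a point): Centre of the large gauge's dial, 11.5 mm out from the panel. x points up the slope of the panel, y to the left, z out of the panel. The scale runs 270 degrees clockwise from lower left to lower right.
- pointer_tip (a point): Tip of the large gauge's black pointer, 42 mm from the dial's centre, level with the point gauge. Its x points outward along the pointer.
- mark (a point): Tip of the set mark: a brass clip 18 mm wide on the large gauge's rim, with a prong pointing inward to 42 mm from the dial's centre. It does not move. The pointer's tip must stand here. x points outward along the radius, y anticlockwise (the side the pointer comes from), z out of the panel.
- valve (a joint): Turn of the outlet valve's lever (rad): 0 shut (lever points to the compressor's front, -x, across the pipe; so at the start), 1.571 open (points to its right, -y, in line with the pipe), with stops. Opens anticlockwise seen from above, about a vertical axis; stays where left (0.3 N m). On the pipe at the console's right side, whose valve body's top is 169 mm above the bench.
- valve_grip (a point): Middle of the rubber grip of the valve's lever, 85 mm from its axis. The grip is 78 mm long (42 to 120 mm from the axis), 22 mm wide and 15 mm thick, from 183 to 198 mm above the bench; its sides can be pinched from above. x points from the grip towards the axis, z up.
- valve_pivot (a point): Point on the vertical axis of the valve's lever, at the height of valve_grip.
- nailer: Brad nailer lying on its side, about 240 x 260 x 70 mm, right part of the bench; leave alone. Origin under its middle.
- nail_box: Cardboard box of nails 110 x 75 x 50 mm, at the right in front of the compressor; leave alone. Origin under its middle.
- glue: Yellow glue bottle, 66 mm across, 190 mm high, to the left of the compressor; leave alone. Origin under its middle.
- tape: Tape measure, 72 mm across, 34 mm high, lying on the bench in front of the console's right side; leave alone. Origin under its middle.
- square: Try square lying flat, stock 115 mm, blade 170 mm, 18 mm high, at the left in front of the compressor; leave alone. Origin under the stock's middle.
- offcut: Wood offcut 170 x 60 x 32 mm, in front of the compressor; leave alone. Origin under its middle.
- clamp: Bar clamp lying on its side, about 370 mm long, 45 mm high, far right of the bench; leave alone. Origin under its bar's middle.

How it is judged:
By the outcome, as a careful person would: the job done as asked, in the order asked, and still so for the second after the job is handed in, with the robot touching nothing.
It also fails if it takes over 72 s, if anything falls off the work surface, if the arm or the gripper's body presses on something with over 40 N, if the wrist force passes 120 N, or if a joint passes its speed limit or range.

ROBOT

A 6-joint arm with a two-finger parallel gripper is mounted at the origin on the work surface. World frame = base frame: x ahead of the robot, y to its left, z up, the work surface at z = 0. Lengths are in m, angles in rad, forces in N, time in s.
With the tool pointing down it reaches from about 0.375 to 0.825 m from the base axis. Payload 5.5 kg.
Tool frame: the origin (TCP) lies on the centre line of the jaws, within the pads' length; the fingertips stand manip.tips_ahead ahead of it and the grasp point (between the pads) lies 5 mm behind it (manip.tips_ahead is the distance from the TCP to the fingertips, in m); z points along the fingers, y is the line along which they close (so a half turn about z gives the same grasp; the last joint's range is limited). The gripper opens to 85 mm and grips with 20 to 120 N. Pads are 22 mm wide; open, the fingers measure 114 mm over their backs; the gripper's body (76 mm by 85 mm) begins 54 mm behind the grasp point. The pads swing forward as they close: fully open they stand 13 mm farther back than shut.
Start: joints at [1.141, 0.314, -0.047, 1.21, 0, 1.571], TCP at [0.25, 0.545, 0.245] pointing down, gripper open.
Joint ranges: [-2.67, 2.67], [-0.69, 1.73], [-1.03, 1.25], [-2.08, 2.16], [-1.42, 1.45], [-3.14, 3.14]. Speed limits (rad/s): [2.39, 2.39, 3.01, 3.14, 3.14, 3.14].

INTERFACE

Orientations are given as [roll, pitch, yaw] about the fixed x, y, z axes, in that order (R = Rz(yaw) Ry(pitch) Rx(roll)).
In Python, from station import monitor, imaging, manip gives the robot as it stands.
- The arm moves only by the shell command python3 -m jog 'ROWS'. ROWS is JSON, a list of rows, each an object of numbers: "gripper": the closure, from 0 (fully open) to 1 (shut); "x", "y", "z": the shift along the tool's x, y, z in cm; "ax", "ay", "az": the turn, a rotation vector about the tool's x, y, z in degrees. A call has 1 to 12 rows; each row shifts and turns the commanded pose from where the row before left it, along the tool's axes as they then stand; what a row does not reach is not made up. A row lasts 1/10 s, in which the tool goes at most 50 mm and 8.59 degrees, less where a joint would pass 70% of its speed; a pose out of reach is approached as far as the arm can. A call with a gripper value outside its range is refused whole. The fingers move at their own pace and stop on an object; the grip force is fixed at half the most. Time passes only in rows, so rows that do not move let the fingers close. It gives the time, the measured TCP pose, the force, the opening and the grip force at its end, in the units of the state.
- monitor.get_obs(): the state, without advancing time (a new reading comes with each control period).
- imaging.camera(name): name is "side" or "top"; returns (picture, depth): 420x560x3 uint8, red, green, blue; 420x560 float32, m along the optical axis (not along the pixel's ray), 0 where there is no reading.
- imaging.camera_params(name): a dict with "mtx" (3x3 intrinsics, pixels), "k1" (the pictures are not rectified: a ray, as slopes to the right and down, at radius r is drawn at 1 + k1 r^2 times it, then the intrinsics apply), "camera_from_world" (4x4, takes a point from world to camera coordinates). Camera axes: x right, y up, looking along -z (the intrinsics and any distortion apply to the point x, -y, -z); pixel columns grow to the right and rows downward; lengths in m; the calibration is good to about 2 mm. A picture is of the moment at which its call begins. camera_params takes no time and is no camera call.
- manip.hand_in(): hands the job in; it is judged then, once.
The state is a dict: "clock": time; "joints": joint angles; "qvel": joint speeds; "tau": joint torques, N m; "ee_pos": TCP position; "eef_rot": TCP orientation; "ft_force": force on the tool from outside, world axes, zero at the start; "wrist_torque": the same for the moment, N m; "finger_gap": finger opening in m; "grip_force": force on a finger pad.
Only numpy, scipy, OpenCV 4.12 (cv2) and the standard library are available. Lean on these libraries where they do the work, as an engineer would, in place of code of your own. Each camera call takes 0.05 s, during which the arm holds its last target. There are 200 camera calls.

## Working session

There is one attempt and no reset: what is moved stays moved. The work goes in short steps, Python scripts to look and compute and a shell command to move; the robot and the scene stay as the last step left them, time stands still between calls to the robot, and variables do not carry over. Pictures are saved under pics/ and viewed, at most 10 in all, crops included, and the job is handed in when it is done.

```bash
mkdir -p pics; ls; python3 - <<'E'
from station import monitor, imaging, manip
import cv2,numpy as np
print(monitor.get_obs(), manip.tips_ahead)
for n in("side","top"):
    p,d=imaging.camera(n); cv2.imwrite(f"pics/{n}0.png",p[:,:,::-1]); np.savez(f"{n}0.npz",p=p,d=d)
    print(n,imaging.camera_params(n))
E
```

```text
pics
{'clock': 0.0, 'joints': array([ 1.14102430e+00,  3.14237755e-01, -4.80794729e-02,  1.21019072e+00,
       -9.95565843e-06,  1.57075715e+00]), 'qvel': array([-5.17094342e-04,  3.86586394e-04, -8.69748001e-05,  3.24457515e-04,
       -2.21088759e-05,  5.06950713e-04]), 'tau': array([-2.05202468e-04, -5.39594579e+01,  3.39745045e+01,  1.90872699e-02,
       -6.58230965e-05,  1.12530921e-05]), 'ee_pos': array([0.24977096, 0.54493323, 0.24442733]), 'eef_rot': array([-3.13988103e+00,  9.88858053e-06,  2.71185982e+00]), 'ft_force': array([ 0.06677176, -0.23748819,  0.95340214]), 'wrist_torque': array([-0.00419505, -0.01031213,  0.01225802]), 'grip_force': 0.0, 'finger_gap': 0.08552312081850616} 0.014
side {'mtx': array([[485.92596145,   0.        , 282.23920058],
       [  0.        , 485.92596145, 213.55645845],
       [  0.        ,   0.        ,   1.        ]]), 'k1': -0.17688900920292794, 'camera_from_world': array([[-0.85544534, -0.51767219, -0.01512514,  0.46735035],
       [ 0.36378483, -0.62142288,  0.69389783, -0.26937091],
       [-0.36861072,  0.58808938,  0.7199146 , -1.73718791],
       [ 0.        ,  0.        ,  0.        ,  1.        ]])}
top {'mtx': array([[412.26033699,   0.        , 285.3011445 ],
       [  0.        , 412.26033699, 212.64313478],
       [  0.        ,   0.        ,   1.        ]]), 'k1': -0.07133178710918356, 'camera_from_world': array([[-0.00179887, -0.99999712,  0.00158727,  0.02294457],
       [ 0.9949639 , -0.00163074,  0.10022069, -0.53786085],
       [-0.10021782,  0.00175956,  0.99496397, -1.35209743],
       [ 0.        ,  0.        ,  0.        ,  1.        ]])}
```

View pics/side0.png

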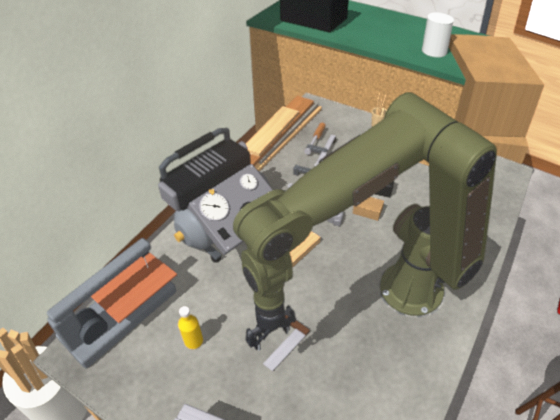

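View pics/top0.png

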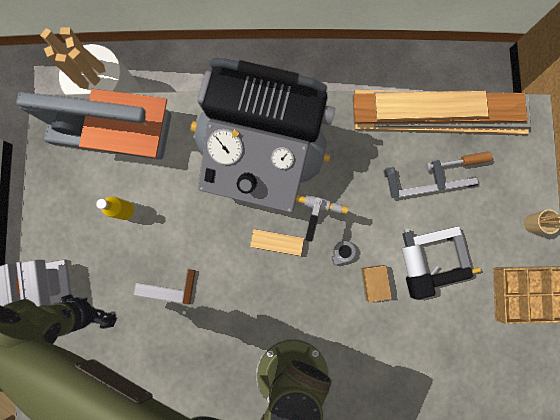

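The top view shows the gauge at about (225,147), the knob at (246,184), the brass mark near (236,132), the lever grip at about (311,225) and the valve pivot at about (318,203). The side view shows the gauge at (214,207), with the arm hiding the knob and valve.

```bash
cat > h.py <<'E'
import numpy as np,cv2
from station import imaging
C={n:imaging.camera_params(n) for n in("side","top")}
def proj(n,P):
    c=C[n]; P=np.atleast_2d(P); q=P@c["camera_from_world"][:3,:3].T+c["camera_from_world"][:3,3]
    s=np.c_[q[:,0],-q[:,1]]/-q[:,2:]; s=s*(1+c["k1"]*(s**2).sum(1,keepdims=True))
    return s@c["mtx"][:2,:2].T+c["mtx"][:2,2]
def rays(n,uv):
    c=C[n]; uv=np.atleast_2d(uv).astype(float); d=(uv-c["mtx"][:2,2])/c["mtx"][0,0]; s=d.copy()
    for _ in range(20): s=d/(1+c["k1"]*(s**2).sum(1,keepdims=True))
    R=c["camera_from_world"][:3,:3]; t=c["camera_from_world"][:3,3]
    return -R.T@t, np.c_[s[:,0],-s[:,1],-np.ones(len(s))]@R   # origin, dirs (unit depth)
def unproj(n,uv,depth):
    o,d=rays(n,uv); return o+d*np.atleast_1d(depth)[:,None]
def onplane(n,uv,p0,nrm):
    o,d=rays(n,uv); return o+d*(((p0-o)@nrm)/(d@nrm))[:,None]
def onz(n,uv,z): return onplane(n,uv,np.array([0,0,z]),np.array([0,0,1.]))
def patch(n,img,O,X,Y,half,ppm):
    # rectified view: up = X, left = Y, metres half-size
    k=int(half*2*ppm*1000); g=(np.arange(k)/(k-1)*2-1)*half
    P=O-g[:,None,None]*X-g[None,:,None]*Y
    m=proj(n,P.reshape(-1,3)).reshape(k,k,2).astype(np.float32)
    return cv2.remap(img,m,None,cv2.INTER_CUBIC)
E
python3 - <<'E'
from h import *
z=np.load("top0.npz"); p,d=z["p"],z["d"]
m=np.zeros(d.shape,np.uint8); cv2.fillPoly(m,[np.array([[203,185],[240,200],[290,206],[300,180],[262,172],[262,190],[230,195],[222,175],[205,168]])],1)
v,u=np.nonzero(m); P=unproj("top",np.c_[u,v],d[v,u])
for _ in range(8):
    A=np.c_[P[:,:2],np.ones(len(P))]; c,*_=np.linalg.lstsq(A,P[:,2],rcond=None); r=P[:,2]-A@c; k=np.abs(r)<max(.003,1.5*np.std(r)); P=P[k]
nrm=np.array([-c[0],-c[1],1]); nrm/=np.linalg.norm(nrm); print(len(v),len(P),nrm,"tilt",np.degrees(np.arccos(nrm[2])),"yaw",np.degrees(np.arctan2(-nrm[1],-nrm[0])),r.std(),P.mean(0))
for n,uv in dict(knob=(246,184),gauge=(225,147),lever=(311,225),pivot=(318,203),glue=(102,204),tape=(344,253)).items():
    dd=d[uv[1]-1:uv[1]+2,uv[0]-1:uv[0]+2]; print(n,unproj("top",uv,np.median(dd)))
a=cv2.resize(p[100:260,180:360],None,fx=4.4,fy=3.75*1.17333/1.17333*1,interpolation=cv2.INTER_CUBIC)
a=cv2.resize(p[105:255,185:360],None,fx=4,fy=4,interpolation=cv2.INTER_CUBIC)
cv2.imwrite("pics/crop.png",a[:,:,::-1])
E
```

```text
1734 1209 [-0.4857722   0.11666531  0.86626473] tilt 29.97256418953135 yaw -13.504652996984543 0.0015386596025249838 [0.59333031 0.09872142 0.17719722]
knob [[0.59989764 0.13489157 0.23258443]]
gauge [[0.70615629 0.19542409 0.24248454]]
lever [[ 0.48410054 -0.05251187  0.20052195]]
pivot [[ 0.54979885 -0.07430344  0.19144463]]
glue [[0.54823931 0.57075859 0.19134047]]
tape [[ 0.40288369 -0.17138875  0.03569621]]
```

View pics/crop.png

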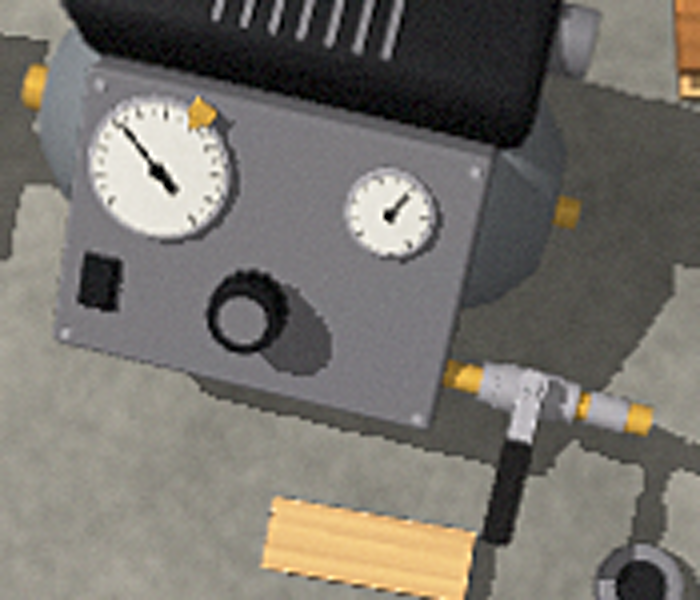

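The crop (4x, offset 185,105) shows the pointer tip at (120,122), the hub at (158,172), the brass prong at about (197,120), the knob's top face at (240,320), the valve pivot at (530,385) and the grip's end at (497,540).

```bash
cat >> h.py <<'E'
yaw=np.radians(-13.5)
Xc=np.array([np.cos(yaw),np.sin(yaw),0]); Yc=np.array([-np.sin(yaw),np.cos(yaw),0]); Z=np.array([0,0,1.])
t=np.radians(30); Xp=np.cos(t)*Xc+np.sin(t)*Z; N=-np.sin(t)*Xc+np.cos(t)*Z
E
python3 - <<'E'
from h import *
z=np.load("top0.npz"); p=z["p"]
f=lambda c:np.array(c)/4.+np.array([185,105])-0.375
P0=np.array([0.59333031,0.09872142,0.17719722])
cor=[onplane("top",f(c),P0,N)[0] for c in [(60,342),(430,427),(492,153),(97,62)]]
for c in cor: print("corner",c)
e=cor[0]-cor[1]; print("yaw bottom edge",np.degrees(np.arctan2(-e[0],e[1])),np.linalg.norm(e)); e=cor[3]-cor[2]; print("yaw top",np.degrees(np.arctan2(-e[0],e[1])),np.linalg.norm(e))
M=np.mean(cor,0); print("mid bottom",(cor[0]+cor[1])/2, "from centre",M-.11*Xp)
O=M-.11*Xp
fr=lambda q:np.round(np.array([(q-O)@Xp,(q-O)@Yc,(q-O)@N])*1000,1)
# knob top face, white dial by segmentation
hsv=cv2.cvtColor(p,cv2.COLOR_RGB2HSV)
g=p.min(2)
def blob(mask,box):
    m=np.zeros(mask.shape,np.uint8); x0,y0,x1,y1=box; m[y0:y1,x0:x1]=mask[y0:y1,x0:x1]
    cs,_=cv2.findContours(m,cv2.RETR_EXTERNAL,cv2.CHAIN_APPROX_NONE); c=max(cs,key=len); return cv2.fitEllipse(cv2.convexHull(c))
k=blob(g<60,(232,168,262,198)); d=blob(g>150,(203,125,248,168))
print("knob dark ellipse",k,"dial",d)
for n,uv,h in(("knob top",f((240,320)),.048),("knob ell",k[0],.040),("gauge",d[0],.008)):
    q=onplane("top",uv,P0+h*N,N)[0]; print(n,q,fr(q),"grip30",q+(.03-h)*N)
for n,c,zz in(("pivot",(530,385),.195),("gripend",(497,540),.197),("gripstart",(517,440),.197)): print(n,onz("top",f(c),zz))
E
```

```text
corner [0.59497404 0.2846198  0.15306467]
corner [0.52892918 0.00151824 0.15414357]
corner [ 0.71216428 -0.04099116  0.2627408 ]
corner [0.7796568  0.23988758 0.26277421]
yaw bottom edge -13.131687207320105 0.29070530895815594
yaw top -13.51147568742201 0.2888738562537318
mid bottom [0.56195161 0.14306902 0.15360412] from centre [0.5613004  0.14349727 0.15318081]
knob dark ellipse ((246.58763122558594, 182.79727172851562), (19.59200096130371, 20.76775360107422), 44.327823638916016) dial ((224.03842163085938, 146.33990478515625), (32.950801849365234, 36.45751190185547), 135.20095825195312)
knob top [0.59851625 0.13906529 0.23009669] [70.7  4.4 48. ] grip30 [0.60726758 0.13696429 0.21450823]
knob ell [0.60470651 0.13394009 0.22502506] [74.4  0.8 40. ] grip30 [0.60956836 0.13277286 0.2163648 ]
gauge [0.70930136 0.19889687 0.23803912] [155.9  88.4   8. ] grip30 [0.69860529 0.20146477 0.25709168]
pivot [[ 0.55566745 -0.0714958   0.195     ]]
gripend [[ 0.44165718 -0.04621751  0.197     ]]
gripstart [[ 0.5148016  -0.06141002  0.197     ]]
```

```bash
python3 - <<'E'
from h import *
z=np.load("top0.npz"); p,d=z["p"],z["d"]
O=np.array([.5613,.1435,.1532])
v,u=np.mgrid[165:205,228:268]; v=v.ravel();u=u.ravel(); P=unproj("top",np.c_[u,v],d[v,u]); q=(P-O)@np.c_[Xp,Yc,N]
k=(q[:,2]>.042)&(q[:,2]<.056); print(k.sum(),np.median(q[k],0)*1000,q[k].min(0)*1000,q[k].max(0)*1000)
pa=patch("top",p,O+.072*Xp+.048*N,Xp,Yc,.04,4)
pg=patch("top",p,O+.1559*Xp+.0884*Yc+.0115*N,Xp,Yc,.06,4)
ps=patch("side",np.load("side0.npz")["p"],O+.1559*Xp+.0884*Yc+.0115*N,Xp,Yc,.06,4)
s=400
pa=cv2.resize(pa,(s,s)); pg=cv2.resize(pg,(s,s)); ps=cv2.resize(ps,(s,s))
for im,r in((pa,27/40*s/2),):
    cv2.circle(im,(s//2,s//2),int(r),(255,0,0),1); cv2.drawMarker(im,(s//2,s//2),(255,0,0))
for im in(pg,ps): cv2.circle(im,(s//2,s//2),int(42/60*s/2),(255,0,0),1); cv2.drawMarker(im,(s//2,s//2),(255,0,0))
cv2.imwrite("pics/rect.png",cv2.resize(np.hstack([pa,pg,ps]),(798,266))[:,:,::-1])
E
```

```text
258 [73.26167392  2.24876544 48.13340661] [ 46.04642291 -23.73478147  42.12285546] [98.42882    29.65326781 55.46299916]
```

View pics/rect.png

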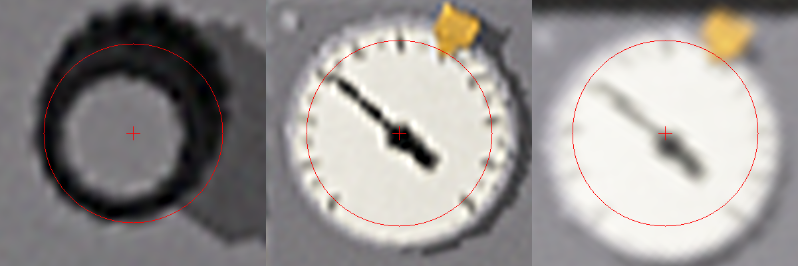

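The left patch puts the knob's top disc 2.7 mm left of centre and 0.9 mm down. In the middle patch the dial is centred, with the pointer about 47° left of up-slope and the clip about 29° right. That is roughly 76° to go, or 2.65 rad of knob, which fits the given range.

```bash
cat >> h.py <<'E'
from scipy.linalg import logm,expm
from scipy.spatial.transform import Rotation as Ro
from station import monitor
O=np.array([.5613,.1435,.1532])
def T(R,p): M=np.eye(4); M[:3,:3]=R; M[:3,3]=p; return M
def now():
    o=monitor.get_obs(); return T(Ro.from_euler("xyz",o["eef_rot"]).as_matrix(),o["ee_pos"])
def plan(T1,n,T0=None):
    T0=now() if T0 is None else T0; D=np.real(expm(logm(np.linalg.inv(T0)@T1)/n))
    w=np.degrees(Ro.from_matrix(D[:3,:3]).as_rotvec()); d=D[:3,3]*100
    print(n,"rows xyz cm",np.round(d,2),"|",round(np.linalg.norm(d),2),"a deg",np.round(w,2),"|",round(np.linalg.norm(w),2))
    A=T0.copy(); path=[]
    for i in range(n): A=A@D; path.append(A[:3,3])
    print("path",[list(np.round(q,2)) for q in path[::3]])
def knobT(deg,out): 
    R=np.c_[-Xp,Yc,-N]@Ro.from_euler("z",deg,degrees=True).as_matrix()
    return T(R,O+.072*Xp+.0025*Yc+out*N)
E
python3 - <<'E'
from h import *
plan(knobT(-30,.10),12);plan(knobT(-30,.10),16)
E
```

```text
12 rows xyz cm [-3.1  -3.11  0.73] | 4.45 a deg [ 0.41 -2.52 -3.34] | 4.21
path [[np.float64(0.26), np.float64(0.5), np.float64(0.24)], [np.float64(0.33), np.float64(0.39), np.float64(0.23)], [np.float64(0.41), np.float64(0.28), np.float64(0.23)], [np.float64(0.5), np.float64(0.19), np.float64(0.25)]]
16 rows xyz cm [-2.3  -2.35  0.56] | 3.33 a deg [ 0.31 -1.89 -2.51] | 3.16
path [[np.float64(0.26), np.float64(0.51), np.float64(0.24)], [np.float64(0.3), np.float64(0.42), np.float64(0.23)], [np.float64(0.36), np.float64(0.34), np.float64(0.23)], [np.float64(0.42), np.float64(0.26), np.float64(0.23)], [np.float64(0.49), np.float64(0.2), np.float64(0.25)], [np.float64(0.57), np.float64(0.14), np.float64(0.28)]]
```

```bash
python3 -m jog '[{"x":-3.1,"y":-3.11,"z":0.73,"ax":0.4,"ay":-2.5,"az":-3.3},{"x":-3.1,"y":-3.11,"z":0.73,"ax":0.4,"ay":-2.5,"az":-3.3},{"x":-3.1,"y":-3.11,"z":0.73,"ax":0.4,"ay":-2.5,"az":-3.3},{"x":-3.1,"y":-3.11,"z":0.73,"ax":0.4,"ay":-2.5,"az":-3.3},{"x":-3.1,"y":-3.11,"z":0.73,"ax":0.4,"ay":-2.5,"az":-3.3},{"x":-3.1,"y":-3.11,"z":0.73,"ax":0.4,"ay":-2.5,"az":-3.3},{"x":-3.1,"y":-3.11,"z":0.73,"ax":0.4,"ay":-2.5,"az":-3.3},{"x":-3.1,"y":-3.11,"z":0.73,"ax":0.4,"ay":-2.5,"az":-3.3},{"x":-3.1,"y":-3.11,"z":0.73,"ax":0.4,"ay":-2.5,"az":-3.3},{"x":-3.1,"y":-3.11,"z":0.73,"ax":0.4,"ay":-2.5,"az":-3.3},{"x":-3.1,"y":-3.11,"z":0.73,"ax":0.4,"ay":-2.5,"az":-3.3},{"x":-3.1,"y":-3.11,"z":0.73,"ax":0.4,"ay":-2.5,"az":-3.3}]'
python3 - <<'E'
from h import *
print(monitor.get_obs()["joints"]); plan(knobT(-30,.10),1); plan(knobT(-30,.027),4)
p,d=imaging.camera("top"); p2,_=imaging.camera("side")
np.savez("a1.npz",p=p,d=d,p2=p2)
G=O+.1559*Xp+.0884*Yc+.0115*N
cv2.imwrite("pics/a1.png",np.hstack([cv2.resize(p[90:270,170:350],(400,400)),cv2.resize(p2[140:320,120:300],(400,400))])[:,:,::-1])
E
```

```text
[ 1.14101509e+00  3.14188000e-01 -4.79741687e-02  1.21023013e+00
 -8.79902249e-06  1.57079374e+00]
1 rows xyz cm [-46.21 -23.04  -3.09] | 51.73 a deg [  4.94 -30.26 -40.14] | 50.51
path [[np.float64(0.57), np.float64(0.14), np.float64(0.28)]]
4 rows xyz cm [-10.49  -8.75   3.44] | 14.08 a deg [  1.23  -7.56 -10.03] | 12.63
path [[np.float64(0.31), np.float64(0.42), np.float64(0.21)], [np.float64(0.61), np.float64(0.13), np.float64(0.21)]]$[0]: bad value
```

View pics/a1.png

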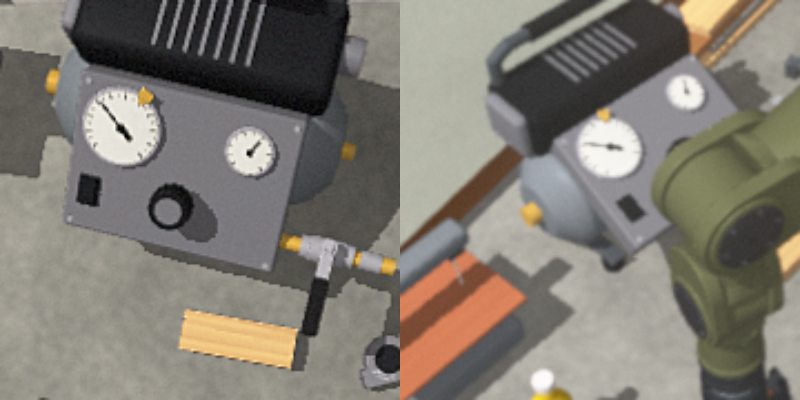

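The call was refused, so nothing moved and the pictures are unchanged. I'll add the gripper value to each row.

```bash
python3 -m jog '[{"gripper":0,"x":-3.1,"y":-3.1,"z":0.73,"ax":0.4,"ay":-2.5,"az":-3.3},{"gripper":0,"x":-3.1,"y":-3.1,"z":0.73,"ax":0.4,"ay":-2.5,"az":-3.3},{"gripper":0,"x":-3.1,"y":-3.1,"z":0.73,"ax":0.4,"ay":-2.5,"az":-3.3},{"gripper":0,"x":-3.1,"y":-3.1,"z":0.73,"ax":0.4,"ay":-2.5,"az":-3.3},{"gripper":0,"x":-3.1,"y":-3.1,"z":0.73,"ax":0.4,"ay":-2.5,"az":-3.3},{"gripper":0,"x":-3.1,"y":-3.1,"z":0.73,"ax":0.4,"ay":-2.5,"az":-3.3},{"gripper":0,"x":-3.1,"y":-3.1,"z":0.73,"ax":0.4,"ay":-2.5,"az":-3.3},{"gripper":0,"x":-3.1,"y":-3.1,"z":0.73,"ax":0.4,"ay":-2.5,"az":-3.3},{"gripper":0,"x":-3.1,"y":-3.1,"z":0.73,"ax":0.4,"ay":-2.5,"az":-3.3},{"gripper":0,"x":-3.1,"y":-3.1,"z":0.73,"ax":0.4,"ay":-2.5,"az":-3.3},{"gripper":0,"x":-3.1,"y":-3.1,"z":0.73,"ax":0.4,"ay":-2.5,"az":-3.3},{"gripper":0,"x":-3.1,"y":-3.1,"z":0.73,"ax":0.4,"ay":-2.5,"az":-3.3}]'
python3 - <<'E'
from h import *
print(monitor.get_obs()["joints"]); plan(knobT(-30,.10),1); plan(knobT(-30,.10),3); plan(knobT(-30,.027),4)
E
```

```text
clock: 1.4
ee_pos: [0.574, 0.1407, 0.2751]
eef_rot: [-2.866, 0.448, -2.798]
ft_force: [-0.1, -0.2, -0.3]
finger_gap: 0.0854
grip_force: 0.0
[ 0.39918585 -0.04979523 -0.52407533  0.66371746 -0.29918594  0.05288112]
1 rows xyz cm [-0.1  0.2 -0.1] | 0.24 a deg [ 0.1  -0.13 -0.46] | 0.49
path [[np.float64(0.57), np.float64(0.14), np.float64(0.28)]]
3 rows xyz cm [-0.03  0.07 -0.03] | 0.08 a deg [ 0.03 -0.04 -0.15] | 0.16
path [[np.float64(0.57), np.float64(0.14), np.float64(0.28)]]
4 rows xyz cm [-0.03  0.05  1.8 ] | 1.8 a deg [ 0.02 -0.03 -0.11] | 0.12
path [[np.float64(0.58), np.float64(0.14), np.float64(0.26)], [np.float64(0.61), np.float64(0.13), np.float64(0.21)]]
```

```bash
python3 -m jog '[{"gripper":0,"x":-0.1,"y":0.2,"z":1.8,"ax":0.1,"ay":-0.1,"az":-0.5},{"gripper":0,"z":1.8},{"gripper":0,"z":1.8},{"gripper":0,"z":1.8},{"gripper":0}]'
python3 - <<'E'
from h import *
plan(knobT(-30,.027),1)
p,d=imaging.camera("top"); p2,_=imaging.camera("side")
np.savez("a2.npz",p=p,d=d,p2=p2)
cv2.imwrite("pics/a2.png",np.hstack([cv2.resize(p[100:220,180:300],(400,400),interpolation=cv2.INTER_CUBIC),cv2.resize(p2[140:320,120:300],(400,400))])[:,:,::-1])
E
```

```text
1 rows xyz cm [-0.11  0.19  7.2 ] | 7.21 a deg [ 0.1  -0.13 -0.46] | 0.49
path [[np.float64(0.61), np.float64(0.13), np.float64(0.21)]]$[1]: bad value
```

View pics/a2.png

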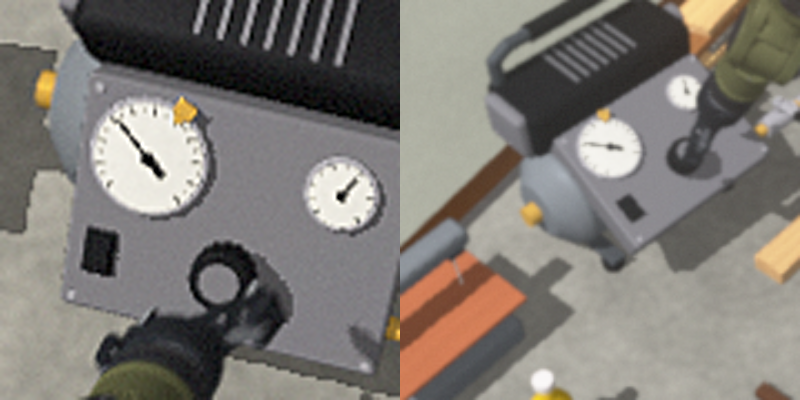

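The refusal means every key is required. Both pictures show the gauge in the clear: the knob is at (222,275) in the top crop, with the gripper coming from below it, and the side camera sees the gauge too.

```bash
python3 -m jog '[{"gripper":0,"x":-0.1,"y":0.2,"z":1.8,"ax":0.1,"ay":-0.1,"az":-0.5},{"gripper":0,"x":0,"y":0,"z":1.8,"ax":0,"ay":0,"az":0},{"gripper":0,"x":0,"y":0,"z":1.8,"ax":0,"ay":0,"az":0},{"gripper":0,"x":0,"y":0,"z":1.8,"ax":0,"ay":0,"az":0},{"gripper":0,"x":0,"y":0,"z":0,"ax":0,"ay":0,"az":0}]'
python3 - <<'E'
from h import *
plan(knobT(-30,.027),1); o=monitor.get_obs(); print(o["ft_force"],o["wrist_torque"],o["joints"])
E
```

```text
clock: 2.0
ee_pos: [0.607, 0.1357, 0.2092]
eef_rot: [-2.863, 0.442, -2.792]
ft_force: [-1.0, -0.4, -0.8]
finger_gap: 0.0854
grip_force: 0.0
1 rows xyz cm [-0.31 -0.25 -0.16] | 0.43 a deg [ 0.06 -0.39 -0.05] | 0.39
path [[np.float64(0.61), np.float64(0.13), np.float64(0.21)]]
[-0.97085869 -0.39180487 -0.75144363] [ 0.07225921  0.49341194 -0.01320021] [ 0.36367622  0.05712085 -0.57492913  0.50087085 -0.28479996  0.01347007]
```

```bash
python3 -m jog '[{"gripper":0,"x":-0.3,"y":-0.25,"z":-0.1,"ax":0,"ay":-0.3,"az":0},{"gripper":0,"x":0,"y":0,"z":0,"ax":0,"ay":0,"az":0},{"gripper":0,"x":0,"y":0,"z":0,"ax":0,"ay":0,"az":0}]'
python3 - <<'E'
from h import *
plan(knobT(-30,.027),1); o=monitor.get_obs(); print(o["ft_force"],o["wrist_torque"])
E
```

```text
clock: 2.3
ee_pos: [0.6115, 0.1352, 0.2165]
eef_rot: [-2.862, 0.454, -2.79]
ft_force: [-0.4, -0.7, 0.1]
finger_gap: 0.0856
grip_force: 0.0
1 rows xyz cm [0.37 0.08 0.24] | 0.45 a deg [ 0.05  0.31 -0.12] | 0.34
path [[np.float64(0.61), np.float64(0.13), np.float64(0.21)]]
[-0.35319229 -0.65971416  0.12339734] [ 0.10618469  0.51894906 -0.02049211]
```

```bash
python3 -m jog '[{"gripper":0,"x":0.2,"y":0.1,"z":0.1,"ax":0,"ay":0.2,"az":0},{"gripper":0,"x":0,"y":0,"z":0,"ax":0,"ay":0,"az":0},{"gripper":0,"x":0,"y":0,"z":0,"ax":0,"ay":0,"az":0},{"gripper":0,"x":0,"y":0,"z":0,"ax":0,"ay":0,"az":0},{"gripper":0,"x":0,"y":0,"z":0,"ax":0,"ay":0,"az":0}]'
python3 - <<'E'
from h import *
plan(knobT(-30,.027),1); o=monitor.get_obs(); print(o["qvel"])
E
```

```text
clock: 2.8
ee_pos: [0.6098, 0.1351, 0.2132]
eef_rot: [-2.862, 0.448, -2.791]
ft_force: [0.4, 0.0, 0.5]
finger_gap: 0.0853
grip_force: 0.0
1 rows xyz cm [ 0.08 -0.03  0.04] | 0.09 a deg [ 0.04  0.01 -0.1 ] | 0.11
path [[np.float64(0.61), np.float64(0.13), np.float64(0.21)]]
[-0.00207969  0.00165332 -0.00080466 -0.00076866 -0.00060597 -0.00111585]
```

```bash
python3 -m jog '[{"gripper":1,"x":0.1,"y":0,"z":0,"ax":0,"ay":0,"az":0},{"gripper":1,"x":0,"y":0,"z":0,"ax":0,"ay":0,"az":0},{"gripper":1,"x":0,"y":0,"z":0,"ax":0,"ay":0,"az":0},{"gripper":1,"x":0,"y":0,"z":0,"ax":0,"ay":0,"az":0},{"gripper":1,"x":0,"y":0,"z":0,"ax":0,"ay":0,"az":0},{"gripper":1,"x":0,"y":0,"z":0,"ax":0,"ay":0,"az":0},{"gripper":1,"x":0,"y":0,"z":0,"ax":0,"ay":0,"az":0},{"gripper":1,"x":0,"y":0,"z":0,"ax":0,"ay":0,"az":0}]'
cat > g.py <<'E'
from h import *
import sys
# measure pointer and clip angle (deg clockwise from up-slope) in rectified dial of each camera, frames averaged
def meas(n,img,h=.0115,show=False):
    ppm=4; best=None
    P0=O+.1559*Xp+.0884*Yc
    pa=patch(n,img,P0+.008*N,Xp,Yc,.07,ppm).astype(np.float32)
    g=pa.min(2); hs=cv2.cvtColor(np.clip(pa,0,255).astype(np.uint8),cv2.COLOR_RGB2HSV)
    w=(g>150).astype(np.uint8); w=cv2.morphologyEx(w,cv2.MORPH_OPEN,np.ones((9,9)))
    cs,_=cv2.findContours(w,cv2.RETR_EXTERNAL,cv2.CHAIN_APPROX_NONE); c=max(cs,key=cv2.contourArea)
    k=pa.shape[0]; mm=lambda q:(np.array(q)-(k-1)/2)/(k-1)*140
    pts=mm(c[:,0,:]); ang=np.degrees(np.arctan2(pts[:,0],-pts[:,1]))
    pts=pts[~((ang>10)&(ang<50))]          # leave out the clip
    for _ in range(4):
        A=np.c_[2*pts,np.ones(len(pts))]; s,*_=np.linalg.lstsq(A,(pts**2).sum(1),rcond=None)
        r=np.hypot(*(pts-s[:2]).T)-np.sqrt(s[2]+s[:2]@s[:2]); pts=pts[np.abs(r)<max(1,1.5*r.std())]
    c0=s[:2]; R=np.sqrt(s[2]+c0@c0)
    P=P0-c0[1]/1000*Xp-c0[0]/1000*Yc+h*N
    q=patch(n,img,P,Xp,Yc,.06,ppm).astype(np.float32); k=q.shape[0]
    y,x=np.mgrid[:k,:k]; X=(x-(k-1)/2)/(k-1)*120; Y=-(y-(k-1)/2)/(k-1)*120; rr=np.hypot(X,Y); th=np.degrees(np.arctan2(X,Y))
    g=q.min(2); bg=np.median(g[(rr<30)])
    dark=np.clip(bg-g,0,None)*(rr<34)*(rr>14)
    # brass: strong red-blue difference
    br=np.clip(q[...,0]-q[...,2]-60,0,None)*(rr<64)*(rr>36)
    bx,by=(br*X).sum()/br.sum(),(br*Y).sum()/br.sum(); mk=np.degrees(np.arctan2(bx,by))
    # pointer: best ray from hub (long thin side), by polar profile
    ths=np.arange(-180,180,.25); rad=np.arange(24,40,.5)
    a=np.radians(ths)[:,None]; mx=((rad*np.sin(a))/120*(k-1)+(k-1)/2).astype(np.float32); my=((-rad*np.cos(a))/120*(k-1)+(k-1)/2).astype(np.float32)
    pr=np.clip(bg-cv2.remap(g,mx,my,cv2.INTER_LINEAR)-15,0,None).mean(1); pr=cv2.blur(pr[:,None],(1,9))[:,0]
    i=pr.argmax(); j=np.arange(i-48,i+49)%len(ths); dth=(np.arange(97)-48)*.25; wgt=np.clip(pr[j]-.25*pr[i],0,None)
    pt=ths[i]+(wgt*dth).sum()/wgt.sum()
    return pt,mk,mk-pt,*c0,R,np.hypot(bx,by)
def read(N_=4):
    for n in("top","side"):
        try:
            im=np.mean([imaging.camera(n)[0].astype(np.float32) for _ in range(N_)],0)
            np.save(f"last_{n}.npy",im); print(n,"ptr mark diff cx cy R rmark",np.round(meas(n,im),2))
        except Exception as e: print(n,"failed",e)
if __name__=="__main__":
    read(2)
    o=monitor.get_obs(); print("clock",o["clock"],"j6",o["joints"][5],"f",np.round(o["ft_force"],1),"t",np.round(o["wrist_torque"],2))
E
python3 - <<'E'
from g import *
for f,ks in(("top0.npz",["p"]),("side0.npz",["p"]),("a1.npz",["p","p2"]),("a2.npz",["p","p2"])):
    for k in ks:
        n="side" if k=="p2" or f[0]=="s" else "top"; print(n,np.round(meas(n,np.load(f)[k].astype(np.float32)),2))
E
python3 g.py
```

```text
clock: 3.6
ee_pos: [0.6083, 0.1359, 0.2128]
eef_rot: [-2.864, 0.448, -2.79]
ft_force: [-5.8, 3.5, 4.3]
finger_gap: 0.0524
grip_force: 61.6
top [-47.71  28.19  75.89  -0.08   1.04  51.36  53.87]
side [-49.43  29.85  79.28   0.25   3.44  54.4   54.09]
top [-47.5   28.23  75.73  -0.12   1.1   51.32  53.95]
side [-49.54  30.02  79.56   0.15   3.33  54.57  54.04]
top [-47.67  28.31  75.99  -0.15   0.98  51.82  53.85]
side [-49.02  29.53  78.55   0.4    3.83  53.72  54.31]
top ptr mark diff cx cy R rmark [-47.74  28.29  76.03  -0.11   0.97  51.85  53.8 ]
side ptr mark diff cx cy R rmark [-49.29  29.87  79.15   0.2    3.55  54.08  54.17]
clock 3.8 j6 0.009553159708350488 f [-5.7  3.8  4.8] t [0.62 1.04 0.06]
```

```bash
python3 -m jog '[{"gripper":1,"x":0,"y":0,"z":0,"ax":0,"ay":0,"az":6},{"gripper":1,"x":0,"y":0,"z":0,"ax":0,"ay":0,"az":6},{"gripper":1,"x":0,"y":0,"z":0,"ax":0,"ay":0,"az":6},{"gripper":1,"x":0,"y":0,"z":0,"ax":0,"ay":0,"az":6},{"gripper":1,"x":0,"y":0,"z":0,"ax":0,"ay":0,"az":6},{"gripper":1,"x":0,"y":0,"z":0,"ax":0,"ay":0,"az":0},{"gripper":1,"x":0,"y":0,"z":0,"ax":0,"ay":0,"az":0}]'; python3 g.py
```

```text
clock: 4.5
ee_pos: [0.6083, 0.1354, 0.2128]
eef_rot: [3.139, 0.522, 2.904]
ft_force: [-7.0, 2.2, 5.3]
finger_gap: 0.0526
grip_force: 61.4
top ptr mark diff cx cy R rmark [-32.23  28.34  60.57  -0.13   0.95  51.86  53.81]
side ptr mark diff cx cy R rmark [-31.47  29.74  61.21   0.22   3.72  53.98  54.3 ]
clock 4.7 j6 0.5331994333535226 f [-5.7  3.1  3.6] t [ 0.34  1.05 -0.03]
```

```bash
python3 -m jog '[{"gripper":1,"x":0,"y":0,"z":0,"ax":0,"ay":0,"az":6},{"gripper":1,"x":0,"y":0,"z":0,"ax":0,"ay":0,"az":6},{"gripper":1,"x":0,"y":0,"z":0,"ax":0,"ay":0,"az":6},{"gripper":1,"x":0,"y":0,"z":0,"ax":0,"ay":0,"az":6},{"gripper":1,"x":0,"y":0,"z":0,"ax":0,"ay":0,"az":6},{"gripper":1,"x":0,"y":0,"z":0,"ax":0,"ay":0,"az":6},{"gripper":1,"x":0,"y":0,"z":0,"ax":0,"ay":0,"az":6},{"gripper":1,"x":0,"y":0,"z":0,"ax":0,"ay":0,"az":6},{"gripper":1,"x":0,"y":0,"z":0,"ax":0,"ay":0,"az":6},{"gripper":1,"x":0,"y":0,"z":0,"ax":0,"ay":0,"az":6},{"gripper":1,"x":0,"y":0,"z":0,"ax":0,"ay":0,"az":0},{"gripper":1,"x":0,"y":0,"z":0,"ax":0,"ay":0,"az":0}]'; python3 g.py
```

```text
clock: 5.9
ee_pos: [0.6078, 0.1347, 0.2126]
eef_rot: [2.679, 0.251, 1.798]
ft_force: [-9.2, -0.2, 7.2]
finger_gap: 0.0527
grip_force: 61.7
top ptr mark diff cx cy R rmark [-0.41 28.34 28.75 -0.16  0.99 51.84 53.85]
side ptr mark diff cx cy R rmark [-0.33 29.73 30.06  0.24  3.72 53.98 54.3 ]
clock 6.1 j6 1.580391338381467 f [-9.1  0.5  5.9] t [-0.02  1.29 -0.2 ]
```

```bash
python3 -m jog '[{"gripper":1,"x":0,"y":0,"z":0,"ax":0,"ay":0,"az":6},{"gripper":1,"x":0,"y":0,"z":0,"ax":0,"ay":0,"az":6},{"gripper":1,"x":0,"y":0,"z":0,"ax":0,"ay":0,"az":6},{"gripper":1,"x":0,"y":0,"z":0,"ax":0,"ay":0,"az":6},{"gripper":1,"x":0,"y":0,"z":0,"ax":0,"ay":0,"az":6},{"gripper":1,"x":0,"y":0,"z":0,"ax":0,"ay":0,"az":0},{"gripper":1,"x":0,"y":0,"z":0,"ax":0,"ay":0,"az":0}]'; python3 g.py
```

```text
clock: 6.8
ee_pos: [0.6073, 0.1346, 0.2123]
eef_rot: [2.62, -0.0, 1.334]
ft_force: [-12.4, 0.5, 6.7]
finger_gap: 0.0529
grip_force: 61.8
top ptr mark diff cx cy R rmark [15.34 28.32 12.98 -0.11  0.96 51.84 53.8 ]
side ptr mark diff cx cy R rmark [16.97 29.81 12.85  0.18  3.65 54.05 54.26]
clock 7.0 j6 2.1039582998429687 f [-11.6   1.2   7.5] t [-0.11  1.46 -0.31]
```

```bash
python3 - <<'E'
from h import *
s=np.array([0,15,45,60.])
for n,m,mk in(("top",[-47.74,-32.23,-.41,15.34],28.32),("side",[-49.29,-31.47,-.33,16.97],29.8)):
    m=np.array(m); t=np.radians(m); r=32
    A=np.c_[np.ones(4),np.degrees(np.cos(t)/r),np.degrees(-np.sin(t)/r)]
    w=np.vstack([A,[0,8,0],[0,0,8]])*1.0; y=np.r_[m-s,0,0]   # mild prior on the centre shift
    x=np.linalg.lstsq(w[:],y,rcond=None)[0]
    tm=np.radians(mk); rm=54; mkc=mk-np.degrees((x[1]*np.cos(tm)-x[2]*np.sin(tm))/rm)
    print(n,"a0",x[0],"shift mm",x[1:],"res",m-s-A@x,"mark",mkc,"left now",mkc-x[0]-60)
q=[]
G=O+.1559*Xp+.0884*Yc
for n,c in(("top",(-.11,.96)),("side",(.18,3.65))):
    im=np.load(f"last_{n}.npy").astype(np.float32); a=np.clip(patch(n,im,G-c[1]/1000*Xp-c[0]/1000*Yc+.0115*N,Xp,Yc,.055,4),0,255).astype(np.uint8)
    q.append(cv2.resize(a,(400,400),interpolation=cv2.INTER_CUBIC))
a=np.hstack(q)
for o in(200,600): cv2.circle(a,(o,200),int(42/55*200),(255,0,0),1); cv2.drawMarker(a,(o,200),(255,0,0))
cv2.imwrite("pics/b1.png",a[:,:,::-1])
E
```

```text
top a0 -46.25934797902409 shift mm [ 0.01559029 -0.05487424] res [-1.42670794 -0.94186548  0.82213745  1.54643597] mark 28.277817134413617 left now 14.537165113437709
side a0 -46.03180654575685 shift mm [ 0.02883357 -0.09635589] res [-3.16108857 -0.39215944  0.65117475  2.90207325] mark 29.722643114800384 left now 15.754449660557242
```

View pics/b1.png

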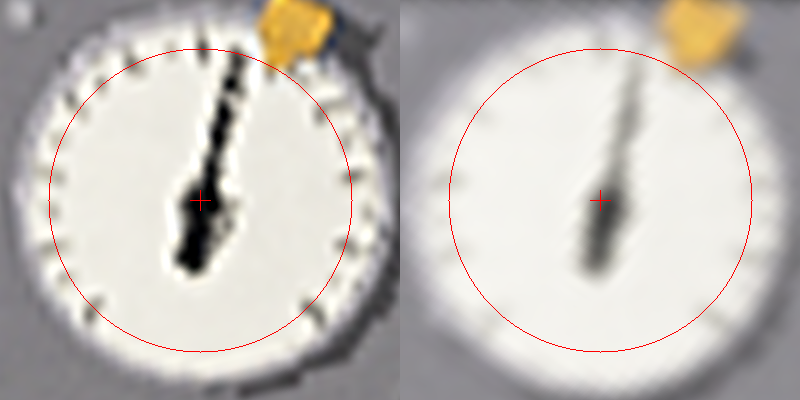

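The top patch (left half) shows the pointer tip at (238,55), its tail at (190,265) and the prong tip at (272,65). The pointer is about 13° below the mark. The fit leaves residuals, so I'll find the hub by intersecting the pointer lines from two pictures.

```bash
cat > g2.py <<'E'
from h import *
G=O+.1559*Xp+.0884*Yc+.0115*N
C0={"top":(-.11,-.96),"side":(.18,-3.65)}   # approx centre in (right, up) mm of the G plane
def rect(n,img):
    q=np.clip(patch(n,img.astype(np.float32),G+C0[n][1]/1000*Xp-C0[n][0]/1000*Yc,Xp,Yc,.06,4),0,255); k=q.shape[0]
    y,x=np.mgrid[:k,:k]; return q,(x-(k-1)/2)/(k-1)*120,-(y-(k-1)/2)/(k-1)*120
def line(n,img,thr=.45):
    q,X,Y=rect(n,img); g=q.min(2); rr=np.hypot(X,Y); bg=np.median(g[rr<30]); w=np.clip((bg-g)/bg-thr,0,.3)*(rr<37)
    W=w.sum(); c=np.array([(w*X).sum(),(w*Y).sum()])/W; D=np.c_[(X-c[0]).ravel(),(Y-c[1]).ravel()]
    e,v=np.linalg.eigh((D*w.ravel()[:,None]).T@D); u=v[:,1]
    s=(D@u)*(w.ravel()>0); u=u*np.sign((w.ravel()*(D@u)**3).sum()) # long thin side = tip
    return np.degrees(np.arctan2(u[0],u[1])),c,u
def prong(n,img):
    q,X,Y=rect(n,img); rr=np.hypot(X,Y); b=(q[...,0]-q[...,2])*(rr>34)*(rr<66); m=b>60
    return X[m],Y[m],b[m]
E
python3 - <<'E'
from g2 import *
for n,f,k in(("top","top0.npz","p"),("top","a1.npz","p"),("top","a2.npz","p"),("side","side0.npz","p"),("side","a2.npz","p2")):
    L=line(n,np.load(f)[k]); im=np.load(f"last_{n}.npy"); M=line(n,im)
    A=np.c_[L[2],-M[2]]; s=np.linalg.solve(A,M[1]-L[1]); h=L[1]+s[0]*L[2]
    X,Y,b=prong(n,im); r=np.hypot(X-h[0],Y-h[1]); a=np.degrees(np.arctan2(X-h[0],Y-h[1]))
    print(n,f,"ang",L[0],M[0],"turn",M[0]-L[0],"hub",h,"rmin",r.min())
    for lo in range(38,62,3):
        z=(r>=lo)&(r<lo+3)
        if z.sum()>5: print("   r",lo,z.sum(),"ang",round((a[z]*b[z]).sum()/b[z].sum(),2),"width",round(a[z].max()-a[z].min(),1), end="")
    print()
E
```

```text
top top0.npz ang -48.19275795972506 12.40239728316376 turn 60.595155242888815 hub [ 1.21183641 -1.01344876] rmin 40.75378345711957
   r 38 10 ang 26.17 width 2.5   r 41 265 ang 26.44 width 10.3   r 44 452 ang 26.51 width 12.6   r 47 639 ang 26.15 width 19.5   r 50 865 ang 26.65 width 20.2   r 53 897 ang 26.9 width 20.0   r 56 902 ang 26.9 width 19.0   r 59 904 ang 26.83 width 18.3
top a1.npz ang -48.20380115304098 12.40239728316376 turn 60.606198436204735 hub [ 1.2166793 -0.9914264] rmin 40.731917293191735
   r 38 10 ang 26.18 width 2.5   r 41 270 ang 26.44 width 10.3   r 44 449 ang 26.51 width 12.7   r 47 643 ang 26.14 width 19.5   r 50 865 ang 26.7 width 20.3   r 53 899 ang 26.89 width 20.0   r 56 900 ang 26.89 width 19.0   r 59 901 ang 26.83 width 18.3
top a2.npz ang -48.20879459192401 12.40239728316376 turn 60.61119187508777 hub [ 1.21167907 -1.01416424] rmin 40.75449388129076
   r 38 10 ang 26.17 width 2.5   r 41 265 ang 26.44 width 10.3   r 44 452 ang 26.51 width 12.6   r 47 639 ang 26.15 width 19.5   r 50 865 ang 26.65 width 20.2   r 53 897 ang 26.9 width 20.0   r 56 901 ang 26.9 width 19.0   r 59 905 ang 26.83 width 18.3
side side0.npz ang 130.5178836973712 -166.44277434974563 turn -296.9606580471168 hub [ 2.15122721 -2.46651786] rmin 43.2047638113505
   r 41 36 ang 26.73 width 4.4   r 44 378 ang 27.01 width 12.8   r 47 617 ang 27.38 width 16.9   r 50 829 ang 27.09 width 20.2   r 53 945 ang 26.66 width 21.0   r 56 978 ang 26.32 width 20.8   r 59 974 ang 26.12 width 19.7
side a2.npz ang 131.11434332460007 -166.44277434974563 turn -297.5571176743457 hub [ 2.17456592 -2.36973114] rmin 43.10803109090114
   r 41 40 ang 26.76 width 5.1   r 44 390 ang 27.03 width 12.8   r 47 625 ang 27.4 width 17.3   r 50 838 ang 27.13 width 20.3   r 53 946 ang 26.66 width 21.0   r 56 976 ang 26.33 width 20.8   r 59 973 ang 26.15 width 19.6
```

```bash
cat > m.py <<'E'
from g2 import *
H={"top":(1.21,-1.01),"side":(2.16,-2.42)}
for n in("top","side"):
    im=np.mean([imaging.camera(n)[0].astype(np.float32) for _ in range(2)],0); np.save(f"last_{n}.npy",im); h=H[n]
    L=line(n,im); a0=(L[0]+90)%180-90
    # tip direction from the calibrated hub: dark centroid at r 22..36
    q,X,Y=rect(n,im); g=q.min(2); r=np.hypot(X-h[0],Y-h[1]); th=np.degrees(np.arctan2(X-h[0],Y-h[1])); bg=np.median(g[r<30])
    w=np.clip((bg-g)/bg-(.3 if n=="top" else .12),0,None)*(r>22)*(r<37)*(abs(th-a0)<12); pt=(w*th).sum()/w.sum()
    X,Y,b=prong(n,im); r=np.hypot(X-h[0],Y-h[1]); a=np.degrees(np.arctan2(X-h[0],Y-h[1])); z=(r>40)&(r<47); mk=(a[z]*b[z]).sum()/b[z].sum()
    print(n,"line",round(a0,2),"hub-tip",round(pt,2),"mark",round(mk,2),"left",round(mk-a0,2),round(mk-pt,2),"offset of line from hub mm",round((np.array(h)-L[1])@[L[2][1],-L[2][0]],2))
o=monitor.get_obs(); print("clock",o["clock"],"j6",o["joints"][5],"f",np.round(o["ft_force"],1))
E
python3 -m jog '[{"gripper":1,"x":0,"y":0,"z":0,"ax":0,"ay":0,"az":5},{"gripper":1,"x":0,"y":0,"z":0,"ax":0,"ay":0,"az":5},{"gripper":1,"x":0,"y":0,"z":0,"ax":0,"ay":0,"az":5},{"gripper":1,"x":0,"y":0,"z":0,"ax":0,"ay":0,"az":4},{"gripper":1,"x":0,"y":0,"z":0,"ax":0,"ay":0,"az":2},{"gripper":1,"x":0,"y":0,"z":0,"ax":0,"ay":0,"az":0},{"gripper":1,"x":0,"y":0,"z":0,"ax":0,"ay":0,"az":0}]'; python3 m.py
```

```text
clock: 7.7
ee_pos: [0.6071, 0.1347, 0.2122]
eef_rot: [2.65, -0.18, 1.013]
ft_force: [-13.0, 1.4, 8.1]
finger_gap: 0.0527
grip_force: 61.9
top line 22.77 hub-tip 22.83 mark 26.48 left 3.71 3.64 offset of line from hub mm -0.05
side line 23.87 hub-tip 22.4 mark 26.8 left 2.94 4.41 offset of line from hub mm -0.0
clock 7.9 j6 2.4705058339848147 f [-13.    1.7   7.8]
```

```bash
python3 -m jog '[{"gripper":1,"x":0,"y":0,"z":0,"ax":0,"ay":0,"az":2},{"gripper":1,"x":0,"y":0,"z":0,"ax":0,"ay":0,"az":2},{"gripper":1,"x":0,"y":0,"z":0,"ax":0,"ay":0,"az":1},{"gripper":1,"x":0,"y":0,"z":0,"ax":0,"ay":0,"az":0},{"gripper":1,"x":0,"y":0,"z":0,"ax":0,"ay":0,"az":0}]'; python3 m.py
python3 - <<'E'
from g2 import *
q=[]
for n,h in(("top",(1.21,-1.01)),("side",(2.16,-2.42))):
    im=np.load(f"last_{n}.npy").astype(np.float32); a=np.clip(patch(n,im,G+(C0[n][1]+h[1])/1000*Xp-(C0[n][0]+h[0])/1000*Yc+.03*np.cos(.46)*Xp-.03*np.sin(.46)*Yc,Xp,Yc,.03,8),0,255).astype(np.uint8)
    q.append(cv2.resize(a,(400,400),interpolation=cv2.INTER_CUBIC))
cv2.imwrite("pics/b2.png",np.hstack(q)[:,:,::-1])
E
```

```text
clock: 8.4
ee_pos: [0.607, 0.1348, 0.2121]
eef_rot: [2.666, -0.22, 0.935]
ft_force: [-13.2, 2.6, 7.6]
finger_gap: 0.0525
grip_force: 62.0
top line 24.93 hub-tip 25.02 mark 26.42 left 1.49 1.4 offset of line from hub mm -0.1
side line 28.09 hub-tip 24.98 mark 26.82 left -1.27 1.84 offset of line from hub mm 0.22
clock 8.6 j6 2.5577767732428525 f [-13.1   1.2   7.4]
```

View pics/b2.png

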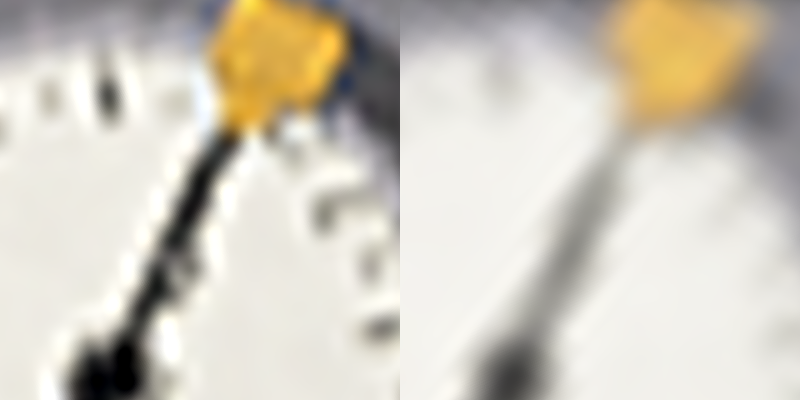

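The pointer tip (232,135) sits just left of the prong tip (243,130), about 1.5° below the mark. One last small turn.

```bash
python3 -m jog '[{"gripper":1,"x":0,"y":0,"z":0,"ax":0,"ay":0,"az":1},{"gripper":1,"x":0,"y":0,"z":0,"ax":0,"ay":0,"az":1},{"gripper":1,"x":0,"y":0,"z":0,"ax":0,"ay":0,"az":0.5},{"gripper":1,"x":0,"y":0,"z":0,"ax":0,"ay":0,"az":0},{"gripper":1,"x":0,"y":0,"z":0,"ax":0,"ay":0,"az":0}]'; python3 m.py
```

```text
clock: 9.1
ee_pos: [0.607, 0.1348, 0.2121]
eef_rot: [2.675, -0.24, 0.895]
ft_force: [-13.7, 2.2, 7.4]
finger_gap: 0.0524
grip_force: 62.0
top line 26.56 hub-tip 26.67 mark 26.54 left -0.02 -0.12 offset of line from hub mm -0.07
side line 29.32 hub-tip 25.92 mark 26.97 left -2.35 1.05 offset of line from hub mm 0.19
clock 9.3 j6 2.601393704151303 f [-13.    1.7   7.3]
```

```bash
python3 -m jog '[{"gripper":0.3,"x":0,"y":0,"z":0,"ax":0,"ay":0,"az":0},{"gripper":0,"x":0,"y":0,"z":0,"ax":0,"ay":0,"az":0},{"gripper":0,"x":0,"y":0,"z":0,"ax":0,"ay":0,"az":0},{"gripper":0,"x":0,"y":0,"z":0,"ax":0,"ay":0,"az":0},{"gripper":0,"x":0,"y":0,"z":0,"ax":0,"ay":0,"az":0},{"gripper":0,"x":0,"y":0,"z":0,"ax":0,"ay":0,"az":0}]'; python3 m.py
cat > v.py <<'E'
from h import *
# valve: pivot, lever dir; refine from the depth picture with an unobstructed valve
pv=np.array([.5557,-.0715,.1905])
def valveT(ang,z,r=.085,off=0):   # gripper over the lever grip, closing across it; lever direction -Xc turned by ang
    c,s=np.cos(ang),np.sin(ang); u=-(c*Xc+s*Yc); w=np.array([-u[1],u[0],0])   # u along the lever outward; w = ahead anticlockwise
    return u,w,pv+r*u+[0,0,z-pv[2]]+off*w
E
python3 - <<'E'
from v import *
z=np.load("top0.npz"); p,d=z["p"],z["d"]
v,u=np.mgrid[195:245,295:330]; v=v.ravel();u=u.ravel(); P=unproj("top",np.c_[u,v],d[v,u]); dk=p[v,u].max(1)<70
k=dk&(P[:,2]>.17)&(P[:,2]<.22); Q=P[k]; c=Q.mean(0); e,V=np.linalg.eigh(np.cov(Q[:,:2].T)); a=V[:,1]*np.sign(-V[0,1])
s=(Q[:,:2]-c[:2])@a; print("grip n",k.sum(),"c",c,"dir",a,"yaw",np.degrees(np.arctan2(-a[1],-a[0])),"ext",s.min(),s.max(),"zmed",np.median(Q[:,2]))
print("pivot from centre of grip 81mm:",c[:2]-a*.081)
o=monitor.get_obs(); print(o["joints"])
E
```

```text
clock: 9.9
ee_pos: [0.609, 0.1347, 0.2127]
eef_rot: [2.673, -0.242, 0.894]
ft_force: [-1.4, -0.2, 0.2]
finger_gap: 0.0849
grip_force: 0.0
top line 26.52 hub-tip 26.68 mark 26.53 left 0.01 -0.15 offset of line from hub mm -0.09
side line 29.11 hub-tip 25.89 mark 26.99 left -2.12 1.11 offset of line from hub mm 0.19
clock 10.1 j6 2.601250056668118 f [ 0.4  0.  -0.1]
grip n 186 c [ 0.47713039 -0.0534649   0.19840757] dir [-0.96771643  0.25204148] yaw -14.598349286490826 ext -0.03712689631775904 0.038602220491324155 zmed 0.1982639181548208
pivot from centre of grip 81mm: [ 0.55551542 -0.07388026]
[ 0.360528    0.0525952  -0.57455437  0.49786345 -0.2838832   2.60125006]
```

The pointer hasn't moved after release. Next I retreat along the panel's normal, then go over to the lever.

```bash
python3 -m jog '[{"gripper":0,"x":0,"y":0,"z":-1.5,"ax":0,"ay":0,"az":0},{"gripper":0,"x":0,"y":0,"z":-2.5,"ax":0,"ay":0,"az":0},{"gripper":0,"x":0,"y":0,"z":-3,"ax":0,"ay":0,"az":0},{"gripper":0,"x":0,"y":0,"z":-3,"ax":0,"ay":0,"az":0},{"gripper":0,"x":0,"y":0,"z":0,"ax":0,"ay":0,"az":0},{"gripper":0,"x":0,"y":0,"z":0,"ax":0,"ay":0,"az":0},{"gripper":0,"x":0,"y":0,"z":0,"ax":0,"ay":0,"az":0}]'
cat >> v.py <<'E'
pv=np.array([.5552,-.0725,.1905])
def tgt(ang,z,r=.082):
    u,w,p=valveT(ang,z,r); zt=np.array([0,0,-1.]); return T(np.c_[u,np.cross(zt,u),zt],p)
E
python3 - <<'E'
from v import *
t=tgt(0,.30); print(t[:3,3]); plan(t,20); 
A=now(); B=t.copy(); 
# split: pure turn at the present axis is long; also report a half-way by rotation only of az
plan(t,24)
E
```

```text
clock: 10.8
ee_pos: [0.56, 0.1461, 0.2981]
eef_rot: [2.674, -0.241, 0.894]
ft_force: [0.0, -0.8, -0.4]
finger_gap: 0.0854
grip_force: 0.0
[ 0.47546567 -0.05335748  0.3       ]
20 rows xyz cm [-1.02 -0.77 -0.28] | 1.31 a deg [ 1.54  0.92 -5.77] | 6.04
path [[np.float64(0.55), np.float64(0.14), np.float64(0.29)], [np.float64(0.51), np.float64(0.13), np.float64(0.29)], [np.float64(0.48), np.float64(0.1), np.float64(0.28)], [np.float64(0.46), np.float64(0.07), np.float64(0.28)], [np.float64(0.45), np.float64(0.03), np.float64(0.28)], [np.float64(0.45), np.float64(-0.01), np.float64(0.29)], [np.float64(0.47), np.float64(-0.04), np.float64(0.3)]]
24 rows xyz cm [-0.85 -0.65 -0.24] | 1.09 a deg [ 1.28  0.76 -4.81] | 5.04
path [[np.float64(0.55), np.float64(0.14), np.float64(0.3)], [np.float64(0.52), np.float64(0.13), np.float64(0.29)], [np.float64(0.49), np.float64(0.11), np.float64(0.28)], [np.float64(0.47), np.float64(0.09), np.float64(0.28)], [np.float64(0.46), np.float64(0.06), np.float64(0.28)], [np.float64(0.45), np.float64(0.03), np.float64(0.28)], [np.float64(0.45), np.float64(-0.0), np.float64(0.29)], [np.float64(0.46), np.float64(-0.04), np.float64(0.3)]]
```

```bash
python3 -m jog '[{"gripper":0,"x":-1.02,"y":-0.77,"z":-0.28,"ax":1.5,"ay":0.9,"az":-5.8},{"gripper":0,"x":-1.02,"y":-0.77,"z":-0.28,"ax":1.5,"ay":0.9,"az":-5.8},{"gripper":0,"x":-1.02,"y":-0.77,"z":-0.28,"ax":1.5,"ay":0.9,"az":-5.8},{"gripper":0,"x":-1.02,"y":-0.77,"z":-0.28,"ax":1.5,"ay":0.9,"az":-5.8},{"gripper":0,"x":-1.02,"y":-0.77,"z":-0.28,"ax":1.5,"ay":0.9,"az":-5.8},{"gripper":0,"x":-1.02,"y":-0.77,"z":-0.28,"ax":1.5,"ay":0.9,"az":-5.8},{"gripper":0,"x":-1.02,"y":-0.77,"z":-0.28,"ax":1.5,"ay":0.9,"az":-5.8},{"gripper":0,"x":-1.02,"y":-0.77,"z":-0.28,"ax":1.5,"ay":0.9,"az":-5.8},{"gripper":0,"x":-1.02,"y":-0.77,"z":-0.28,"ax":1.5,"ay":0.9,"az":-5.8},{"gripper":0,"x":-1.02,"y":-0.77,"z":-0.28,"ax":1.5,"ay":0.9,"az":-5.8},{"gripper":0,"x":-1.02,"y":-0.77,"z":-0.28,"ax":1.5,"ay":0.9,"az":-5.8},{"gripper":0,"x":-1.02,"y":-0.77,"z":-0.28,"ax":1.5,"ay":0.9,"az":-5.8}]'
python3 -m jog '[{"gripper":0.4,"x":-1.02,"y":-0.77,"z":-0.28,"ax":1.5,"ay":0.9,"az":-5.8},{"gripper":0.4,"x":-1.02,"y":-0.77,"z":-0.28,"ax":1.5,"ay":0.9,"az":-5.8},{"gripper":0.4,"x":-1.02,"y":-0.77,"z":-0.28,"ax":1.5,"ay":0.9,"az":-5.8},{"gripper":0.4,"x":-1.02,"y":-0.77,"z":-0.28,"ax":1.5,"ay":0.9,"az":-5.8},{"gripper":0.4,"x":-1.02,"y":-0.77,"z":-0.28,"ax":1.5,"ay":0.9,"az":-5.8},{"gripper":0.4,"x":-1.02,"y":-0.77,"z":-0.28,"ax":1.5,"ay":0.9,"az":-5.8},{"gripper":0.4,"x":-1.02,"y":-0.77,"z":-0.28,"ax":1.5,"ay":0.9,"az":-5.8},{"gripper":0.4,"x":-1.02,"y":-0.77,"z":-0.28,"ax":1.5,"ay":0.9,"az":-5.8},{"gripper":0.4,"x":0,"y":0,"z":0,"ax":0,"ay":0,"az":0},{"gripper":0.4,"x":0,"y":0,"z":0,"ax":0,"ay":0,"az":0},{"gripper":0.4,"x":0,"y":0,"z":0,"ax":0,"ay":0,"az":0}]'
python3 - <<'E'
from v import *
print(monitor.get_obs()["joints"]); plan(tgt(0,.30),1); plan(tgt(0,.188),1)
E
```

```text
clock: 12.0
ee_pos: [0.4541, 0.0445, 0.2824]
eef_rot: [2.898, 0.04, 2.099]
ft_force: [0.2, 0.2, 0.3]
finger_gap: 0.0857
grip_force: 0.0
clock: 13.1
ee_pos: [0.4753, -0.0522, 0.3005]
eef_rot: [3.14, 0.014, 2.912]
ft_force: [-0.5, -0.8, -0.3]
finger_gap: 0.0513
grip_force: 0.0
[-1.09278318e-01  5.38605739e-02 -2.37696109e-01  1.26563658e+00
 -2.94799488e-04  1.20434011e-01]
1 rows xyz cm [-0.04 -0.1   0.05] | 0.12 a deg [0.08 0.78 0.34] | 0.85
path [[np.float64(0.48), np.float64(-0.05), np.float64(0.3)]]
1 rows xyz cm [ 0.11 -0.12 11.25] | 11.25 a deg [0.08 0.78 0.34] | 0.85
path [[np.float64(0.48), np.float64(-0.05), np.float64(0.19)]]
```

```bash
python3 -m jog '[{"gripper":0.4,"x":-0.05,"y":-0.1,"z":0,"ax":0,"ay":0.8,"az":0.3},{"gripper":0.4,"x":0,"y":0,"z":3,"ax":0,"ay":0,"az":0},{"gripper":0.4,"x":0,"y":0,"z":3,"ax":0,"ay":0,"az":0},{"gripper":0.4,"x":0,"y":0,"z":3,"ax":0,"ay":0,"az":0},{"gripper":0.4,"x":0,"y":0,"z":2.2,"ax":0,"ay":0,"az":0},{"gripper":0.4,"x":0,"y":0,"z":0,"ax":0,"ay":0,"az":0},{"gripper":0.4,"x":0,"y":0,"z":0,"ax":0,"ay":0,"az":0},{"gripper":0.4,"x":0,"y":0,"z":0,"ax":0,"ay":0,"az":0}]'
python3 -m jog '[{"gripper":1,"x":0,"y":0,"z":0,"ax":0,"ay":0,"az":0},{"gripper":1,"x":0,"y":0,"z":0,"ax":0,"ay":0,"az":0},{"gripper":1,"x":0,"y":0,"z":0,"ax":0,"ay":0,"az":0},{"gripper":1,"x":0,"y":0,"z":0,"ax":0,"ay":0,"az":0},{"gripper":1,"x":0,"y":0,"z":0,"ax":0,"ay":0,"az":0},{"gripper":1,"x":0,"y":0,"z":0,"ax":0,"ay":0,"az":0}]'
python3 - <<'E'
from v import *
o=monitor.get_obs(); print(o["wrist_torque"]); plan(tgt(0,.188),1); plan(tgt(np.pi/2,.188),12,tgt(0,.188))
E
```

```text
clock: 13.9
ee_pos: [0.4774, -0.0535, 0.1909]
eef_rot: [3.14, 0.003, 2.908]
ft_force: [0.6, -0.5, -0.2]
finger_gap: 0.0511
grip_force: 0.0
clock: 14.5
ee_pos: [0.4771, -0.0536, 0.1905]
eef_rot: [3.14, 0.003, 2.908]
ft_force: [-0.9, 0.8, 6.3]
finger_gap: 0.0206
grip_force: 58.5
[-0.05220179  0.24373963 -0.1643072 ]
1 rows xyz cm [ 0.16 -0.01  0.25] | 0.3 a deg [0.06 0.17 0.1 ] | 0.2
path [[np.float64(0.48), np.float64(-0.05), np.float64(0.19)]]
12 rows xyz cm [-0.07 -1.07  0.  ] | 1.07 a deg [ 0.   0.  -7.5] | 7.5
path [[np.float64(0.47), np.float64(-0.06), np.float64(0.19)], [np.float64(0.48), np.float64(-0.1), np.float64(0.19)], [np.float64(0.49), np.float64(-0.12), np.float64(0.19)], [np.float64(0.52), np.float64(-0.14), np.float64(0.19)]]
```

```bash
python3 -m jog '[{"gripper":1,"x":-0.07,"y":-1.05,"z":0,"ax":0,"ay":0,"az":-7.5},{"gripper":1,"x":-0.07,"y":-1.05,"z":0,"ax":0,"ay":0,"az":-7.5},{"gripper":1,"x":-0.07,"y":-1.05,"z":0,"ax":0,"ay":0,"az":-7.5},{"gripper":1,"x":-0.07,"y":-1.05,"z":0,"ax":0,"ay":0,"az":-7.5},{"gripper":1,"x":-0.07,"y":-1.05,"z":0,"ax":0,"ay":0,"az":-7.5},{"gripper":1,"x":-0.07,"y":-1.05,"z":0,"ax":0,"ay":0,"az":-7.5},{"gripper":1,"x":0,"y":0,"z":0,"ax":0,"ay":0,"az":0},{"gripper":1,"x":0,"y":0,"z":0,"ax":0,"ay":0,"az":0}]'
python3 - <<'E'
from v import *
o=monitor.get_obs(); print(o["wrist_torque"]); plan(tgt(np.pi/4,.188,.08),1)
E
```

```text
clock: 15.3
ee_pos: [0.4867, -0.1151, 0.1905]
eef_rot: [-3.14, 0.002, -2.59]
ft_force: [-1.9, -1.7, 6.8]
finger_gap: 0.021
grip_force: 58.8
[-0.27198512  0.47596967  0.26499742]
1 rows xyz cm [-0.07  0.05  0.25] | 0.27 a deg [-0.1   0.1   0.13] | 0.19
path [[np.float64(0.49), np.float64(-0.11), np.float64(0.19)]]
```

```bash
python3 -m jog '[{"gripper":1,"x":-0.07,"y":-1.05,"z":0,"ax":0,"ay":0,"az":-7.5},{"gripper":1,"x":-0.07,"y":-1.05,"z":0,"ax":0,"ay":0,"az":-7.5},{"gripper":1,"x":-0.07,"y":-1.05,"z":0,"ax":0,"ay":0,"az":-7.5},{"gripper":1,"x":-0.07,"y":-1.05,"z":0,"ax":0,"ay":0,"az":-7.5},{"gripper":1,"x":-0.07,"y":-1.05,"z":0,"ax":0,"ay":0,"az":-7.5},{"gripper":1,"x":-0.07,"y":-1.05,"z":0,"ax":0,"ay":0,"az":-7.5},{"gripper":1,"x":0,"y":0,"z":0,"ax":0,"ay":0,"az":0},{"gripper":1,"x":0,"y":0,"z":0,"ax":0,"ay":0,"az":0}]'
python3 - <<'E'
from v import *
o=monitor.get_obs(); print(o["wrist_torque"]); plan(tgt(np.pi/2,.188,.08),1); t=now(); print("pivot-based angle",np.degrees(np.arctan2(*( -(t[:3,3]-pv)@np.c_[Yc,Xc] ))))
E
```

```text
clock: 16.1
ee_pos: [0.5361, -0.1511, 0.1905]
eef_rot: [-3.14, -0.001, -1.805]
ft_force: [-2.9, -1.6, 7.8]
finger_gap: 0.0207
grip_force: 59.6
[-0.29620548  0.77591769 -0.14305133]
1 rows xyz cm [-0.09 -0.03  0.25] | 0.27 a deg [-0.08 -0.03  0.08] | 0.12
path [[np.float64(0.54), np.float64(-0.15), np.float64(0.19)]]
pivot-based angle 89.81718504450112
```

At 89.8°, with no stop force felt yet. I'll nudge on to the stop.

```bash
python3 -m jog '[{"gripper":1,"x":0,"y":-0.2,"z":0,"ax":0,"ay":0,"az":-1.5},{"gripper":1,"x":0,"y":0,"z":0,"ax":0,"ay":0,"az":0},{"gripper":1,"x":0,"y":0,"z":0,"ax":0,"ay":0,"az":0}]'
python3 - <<'E'
from v import *
o=monitor.get_obs(); print(o["wrist_torque"]); t=now(); print("pivot-based angle",np.degrees(np.arctan2(*( -(t[:3,3]-pv)@np.c_[Yc,Xc] ))))
E
```

```text
clock: 16.4
ee_pos: [0.5364, -0.1512, 0.1904]
eef_rot: [3.14, -0.0, -1.782]
ft_force: [-8.3, -1.7, 10.7]
finger_gap: 0.0208
grip_force: 62.4
[ 0.04761262  1.74587521 -1.27575511]
pivot-based angle 90.03520124205359
```

The TCP moved only 0.3 mm while force and torque rose, so the lever is at its stop. Release and lift.

```bash
python3 -m jog '[{"gripper":0.4,"x":0,"y":0,"z":0,"ax":0,"ay":0,"az":0},{"gripper":0.4,"x":0,"y":0,"z":0,"ax":0,"ay":0,"az":0},{"gripper":0.4,"x":0,"y":0,"z":0,"ax":0,"ay":0,"az":0},{"gripper":0.4,"x":0,"y":0,"z":0,"ax":0,"ay":0,"az":0},{"gripper":0.4,"x":0,"y":0,"z":-2,"ax":0,"ay":0,"az":0},{"gripper":0.4,"x":0,"y":0,"z":-4,"ax":0,"ay":0,"az":0},{"gripper":0.4,"x":-4,"y":0,"z":-3,"ax":0,"ay":0,"az":0},{"gripper":0.4,"x":0,"y":-4,"z":-2,"ax":0,"ay":0,"az":0},{"gripper":0.4,"x":0,"y":-4,"z":0,"ax":0,"ay":0,"az":0},{"gripper":0.4,"x":0,"y":0,"z":0,"ax":0,"ay":0,"az":0},{"gripper":0.4,"x":0,"y":0,"z":0,"ax":0,"ay":0,"az":0}]'
```

```text
clock: 17.5
ee_pos: [0.6247, -0.128, 0.2981]
eef_rot: [3.14, 0.001, -1.778]
ft_force: [0.3, -0.4, 0.2]
finger_gap: 0.0509
grip_force: 0.0
```

My y sign was wrong and the arm shifted toward the back, though without contact. I'll go back along the same line and clear of the valve.

```bash
python3 -m jog '[{"gripper":0.4,"x":0,"y":4,"z":0,"ax":0,"ay":0,"az":0},{"gripper":0.4,"x":0,"y":4,"z":0,"ax":0,"ay":0,"az":0},{"gripper":0.4,"x":0,"y":4,"z":0,"ax":0,"ay":0,"az":0},{"gripper":0.4,"x":0,"y":4,"z":0,"ax":0,"ay":0,"az":0},{"gripper":0.4,"x":0,"y":4,"z":0,"ax":0,"ay":0,"az":0},{"gripper":0.4,"x":0,"y":0,"z":0,"ax":0,"ay":0,"az":0},{"gripper":0.4,"x":0,"y":0,"z":0,"ax":0,"ay":0,"az":0}]'
python3 m.py
python3 - <<'E'
from h import *
p=np.clip(np.load("last_top.npy"),0,255).astype(np.uint8)
_,d=imaging.camera("top")
v,u=np.mgrid[190:235,300:365]; v=v.ravel();u=u.ravel(); P=unproj("top",np.c_[u,v],d[v,u]); dk=p[v,u].max(1)<70
k=dk&(P[:,2]>.17)&(P[:,2]<.215); Q=P[k]
if len(Q)>30:
    e,V=np.linalg.eigh(np.cov(Q[:,:2].T)); a=V[:,1]*np.sign(-V[1,1]); print(len(Q),Q.mean(0),"lever angle deg",np.degrees(np.arctan2(-a@Yc[:2],-a@Xc[:2])))
cv2.imwrite("pics/end.png",cv2.resize(p[90:330,90:410],(800,600),interpolation=cv2.INTER_CUBIC)[:,:,::-1])
E
```

```text
clock: 18.2
ee_pos: [0.4275, -0.0868, 0.2998]
eef_rot: [-3.139, 0.001, -1.778]
ft_force: [0.7, 0.3, -0.9]
finger_gap: 0.0514
grip_force: 0.0
top line 26.6 hub-tip 26.71 mark 26.5 left -0.11 -0.21 offset of line from hub mm -0.07
side line 29.18 hub-tip 25.81 mark 27.02 left -2.15 1.21 offset of line from hub mm 0.21
clock 18.4 j6 -1.5645058467193251 f [-0.7 -0.2 -0.3]
```

View pics/end.png

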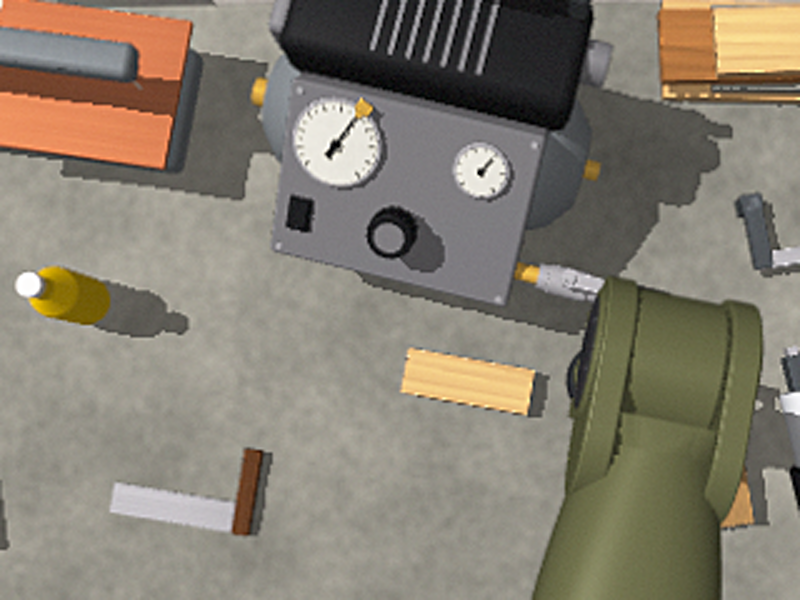

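The pointer at (360,113) meets the prong and everything else lies as before, but the arm hides the lever. I'll move aside to check it.

```bash
python3 -m jog '[{"gripper":0.4,"x":-3,"y":0,"z":-1,"ax":0,"ay":0,"az":0},{"gripper":0.4,"x":-4,"y":0,"z":-1,"ax":0,"ay":0,"az":0},{"gripper":0.4,"x":-4,"y":0,"z":-1,"ax":0,"ay":0,"az":0},{"gripper":0.4,"x":-4,"y":0,"z":-1,"ax":0,"ay":0,"az":0},{"gripper":0.4,"x":-4,"y":0,"z":0,"ax":0,"ay":0,"az":0},{"gripper":0.4,"x":-4,"y":0,"z":0,"ax":0,"ay":0,"az":0},{"gripper":0.4,"x":-2,"y":0,"z":0,"ax":0,"ay":0,"az":0},{"gripper":0.4,"x":0,"y":0,"z":0,"ax":0,"ay":0,"az":0},{"gripper":0.4,"x":0,"y":0,"z":0,"ax":0,"ay":0,"az":0},{"gripper":0.4,"x":0,"y":0,"z":0,"ax":0,"ay":0,"az":0}]'
python3 - <<'E'
from h import *
p,d=imaging.camera("top")
v,u=np.mgrid[190:235,300:365]; v=v.ravel();u=u.ravel(); P=unproj("top",np.c_[u,v],d[v,u]); dk=p[v,u].max(1)<70
k=dk&(P[:,2]>.185)&(P[:,2]<.21); Q=P[k]
if len(Q)>30:
    e,V=np.linalg.eigh(np.cov(Q[:,:2].T)); a=V[:,1]*np.sign(-V[1,1]); print(len(Q),Q.mean(0),"sd",np.sqrt(e),"lever angle deg",np.degrees(np.arctan2(-a@Yc[:2],-a@Xc[:2])))
cv2.imwrite("pics/end2.png",cv2.resize(p[130:280,210:410],(800,600),interpolation=cv2.INTER_CUBIC)[:,:,::-1])
E
```

```text
clock: 19.45
ee_pos: [0.4802, 0.1569, 0.3393]
eef_rot: [-3.141, 0.0, -1.779]
ft_force: [-0.1, -1.1, -0.6]
finger_gap: 0.0512
grip_force: 0.0
184 [ 0.53563924 -0.15064349  0.19858474] sd [0.00614889 0.02185352] lever angle deg 89.16958200126494
```

View pics/end2.png

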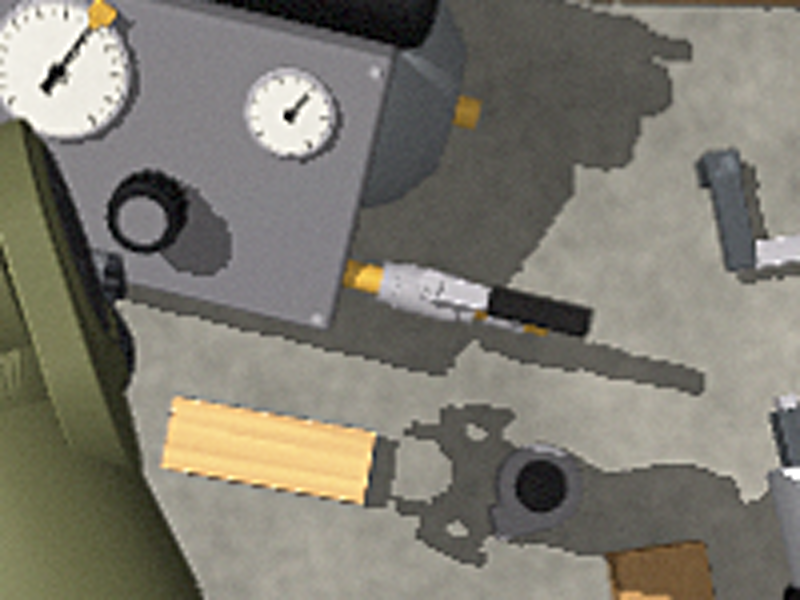

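The lever, (490,300) to (590,325), lies in line with the pipe. Its measured swing is 90.3° from the first picture, and the pointer still stands at the prong.

```bash
python3 -c "
from station import manip; print(manip.hand_in())"
```

```text
the job is handed in; nothing more can be done
None
```

I turned the knob up from below until the gauge pointer stood on the set mark (within about 0.2° on the top camera, about 1° on the less precise side camera), opened the valve lever a full quarter turn to its stop, and handed the job in at about 19.5 s with the robot touching nothing.

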